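Put the yellow battery pack on charge

TASK

Put the yellow battery pack on charge: set it down on the open front of the charger and slide it, red tab trailing, along under the two metal rails until it is fully home and the spring catch has snapped up to hold it. Then press down the raised green end of the charger's rocker switch so that it stays on. Leave the other things on the bench where they are.

Things in the scene. Friction and masses are not known exactly. Their poses are not given: they have to be found in the camera images.
- pack: Loose battery pack, upright: yellow block 86 (x) x 44 mm (y), from 6 to 58 mm high, on a black foot plate 88 x 58 x 6 mm that juts 7 mm on both long sides. 0.25-0.5 kg. Origin: centre of underside; z up; +x the leading end (copper contacts); red tab on top at the -x end. A gap crosses the plate's underside at x = -3 to +17 mm. Grip the block across y, fingertips 15 mm or more above the underside.
- charger: Grey charger screwed to the bench, 240 (x) x 120 mm (y). Origin: underside, on the centre line. Flat deck 30 mm high, x = -90 to +80 mm; its front (x < 10) is open above, black guides 8 mm high, 86 mm apart, narrow to 61 mm at the rails. The pack slides along +x to the stop at x = +80: the face of the switch housing (x = 80 to 150, 56 mm high).
- deck_start (a point): Point on the deck, on the centre line, at charger x = -42 mm and 30 mm above the bench: with the pack's origin here (pack +x along charger +x) the pack rests on the open deck just in front of the rails. Axes as the charger's.
- pack_home (a point): The pack's origin when fully home: on the deck, charger x = +35 mm (77 mm past deck_start; the stop is 1 mm on). Axes as the charger's. Aluminium rails, x = 10 to 80 mm, stand 61 mm apart, each with a lip leaning 6 mm in (49 mm between lips), lip underside 8 mm, top 12.5 mm above the deck: the foot plate slides under the lips, the yellow block between them.
- catch (a joint): Brass spring catch, a 26 mm wide ramp that stands 4.5 mm out of the deck at charger x = 37 to 50 mm. Value in m: 0 = up, grows as it is pressed down (up to 0.006). The pack rides over it, about 5 to 12 N of push, and at home it springs up in the foot plate's gap.
- rocker (a joint): Rocker switch on the charger's housing; pivot along charger x at charger (115, 0, 60) mm; 26 mm wide, two halves 32 mm long along y, 6 mm thick. Value in rad: 0 = off (black half at -y level, green half at +y raised by 0.4 rad), 0.4 = on (green half level). Stays where it is left; takes about 2 N.
- rocker_on (a point): Point on top of the rocker's green half, 22 mm from the pivot; it moves with the rocker, from 71 mm above the bench at off to about 63 mm at on. Press straight down here.
- blue_pack: Another battery pack, blue, 88 x 74 x 58 mm, which does not fit this charger. Leave alone. Origin: centre of the underside.
- tape: Roll of paper tape lying flat, 90 mm across, 25 mm high. Leave alone. Origin: centre of the underside.
- chisel: Stone chisel lying on the bench, 245 mm long, wooden handle. Leave alone.
- jar: Amber jar, 64 mm across, 75 mm high. Leave alone.
- cup: White plastic cup, 72 mm across, 85 mm high. Leave alone.
- chip1: Flake of pale stone, about 56 mm across, 18 mm high. Leave alone.

How it is judged:
By the outcome, as a careful person would: the job done as asked, in the order asked, and still so for the second after the job is handed in, with the robot touching nothing.
It also fails if it takes over 53 s, if anything falls off the work surface, if the arm or the gripper's body presses on something with over 40 N, if the wrist force passes 120 N, or if a joint passes its speed limit or range.

ROBOT

A 7-joint arm with a two-finger parallel gripper is mounted at the origin on the work surface. World frame = base frame: x ahead of the robot, y to its left, z up, the work surface at z = 0. Lengths are in mm, angles in rad, forces in N, time in s.
With the tool pointing down it reaches from about 425 to 925 mm from the base axis. Payload 6.8 kg.
Tool frame: the origin (TCP) lies where the fingers leave the gripper's body, on its centre line; the fingertips stand 80 mm ahead of it and the grasp point (between the pads) lies 61 mm ahead of it; z points along the fingers, y is the direction in which the jaws open and shut (so a half turn about z gives the same grasp; the last joint's range is limited). The gripper opens to 88 mm and grips with 3 to 60 N. Pads are 20 mm wide; open, the fingers measure 115 mm over their backs; the gripper's body (75 mm by 178 mm) begins 61 mm behind the grasp point.
Start: joints at [0.994, 0.477, 0.022, 1.555, -0.011, 1.109, -0.083], TCP at [304.985, -602.187, 302.664] pointing down, gripper open.
Joint ranges: [-2.96, 2.96], [-0.34, 2.1], [-1.41, 1.46], [0.24, 2.44], [-1.37, 4.51], [0.17, 1.92], [-2.96, 2.96]. Speed limits (rad/s): [2.39, 2.39, 3.14, 3.14, 3.14, 3.14, 3.14].

INTERFACE

Orientations are given as a rotation vector (axis times angle).
In Python, from rig import r gives the robot as it stands. The module is installed in compiled form; this text tells all that it offers.
- The arm moves only by the tool servo_tool, never from a script. Its arguments are lists of equal length, an entry for each row: "offset": the shift along the tool's x, y, z in cm, a list of three; "rot": the turn, a rotation vector about the tool's x, y, z in rad, a list of three; "hand": the opening, from -1 (shut) to 1 (fully open), so that 0 is half open. A call has 1 to 12 rows; each row shifts and turns the commanded pose from where the row before left it, along the tool's axes as they then stand; what a row does not reach is not made up. A row lasts 1/10 s, in which the tool goes at most 50 mm and 8.59 degrees, less where a joint would pass 70% of its speed; a pose out of reach is approached as far as the arm can. A call is refused whole if a number of a shift passes 5 or a number of a turn 0.15, either way. A call with a gripper value outside its range is refused whole. The fingers move at their own pace and stop on an object; "newtons" is the grip in N (left out, the last holds). Time passes only in rows, so rows that do not move let the fingers close. It gives the time, the measured TCP pose, the force and the opening at its end, in the units of the state.
- r.read_state(): the state, without advancing time (a new reading comes with each control period).
- r.grab_frame(name): name is "side" or "top" or "wrist"; returns (picture, depth): 400x640x3 uint8, red, green, blue; 400x640 float32, mm along the optical axis (not along the pixel's ray), 0 where there is no reading.
- r.get_calibration(name): a dict with "intrinsics" (3x3 intrinsics, pixels), "view" (4x4, takes a point from world to camera coordinates). Camera axes: x right, y down, z forward; pixel columns grow to the right and rows downward; lengths in mm; the calibration is good to about 2 mm. A picture is of the moment at which its call begins: read the wrist's pose just before it. get_calibration takes no time and is no camera call; for the wrist camera it gives the pose at the moment of the call.
- r.job_done(): hands the job in, once; it reports no verdict.
Trained networks look in the newest picture that a camera, given by its name, has taken for a name from the list of things; names that differ only in an ending like _2 or _b are one class to them, and where a whole thing is asked for, a point or a joint stands for the part that bears it (a point fixed in the world has none). Each returns a list of dicts, best first, with "conf" (0 to 1); they miss things now and then, are a little off and sometimes report something else, mostly with a low value. They report only what shows in the picture. A call takes as long as a camera call.
- r.masks_of(name, camera): "mask" (400x640 bool, what is visible of it).
- r.place_of(name, camera): "point" ([x, y, z] in mm, in world coordinates, good to about 4 mm: a listed point, or the origin of a listed thing).
The state is a dict: "time": time; "joints": joint angles; "qvel": joint speeds; "effort": joint torques, N m; "ee_pos": TCP position; "tool_rot": TCP orientation; "wrist_force": force on the tool from outside, world axes, zero at the start; "torque": the same for the moment, N m; "grip_width": opening from 0.0 (shut) to 1.0 (fully open).
Only numpy, scipy, OpenCV 4.12 (cv2) and the standard library are available. Lean on these libraries where they do the work, as an engineer would, in place of code of your own. Each camera call takes 0.05 s, during which the arm holds its last target. There are 200 camera calls.

## Working session

There is one attempt and no reset: what is moved stays moved. The work goes in short steps, Python scripts to look and compute and a tool call to move; the robot and the scene stay as the last step left them, time stands still between calls to the robot, and variables do not carry over. Pictures are saved under pics/ and viewed, about 8 in all and at most 12, crops included, and the job is handed in when it is done.

Besides the shell and the picture viewer there is one more tool, called after ">>>" as name(argument=value, ...) on one line, values as JSON. servo_tool: Moves the arm, as the interface text tells. Its arguments: {"type":"object","properties":{"offset":{"type":"array"},"rot":{"type":"array"},"hand":{"type":"array"},"newtons":{"type":"number"}},"required":["offset","rot","hand"]}

```bash
mkdir -p pics
cat > h.py <<'E'
from rig import r
import numpy as np, cv2
from scipy.spatial.transform import Rotation as R
def cloud(cam,d=None):
    im,d=r.grab_frame(cam); c=r.get_calibration(cam); K=np.array(c["intrinsics"]); V=np.array(c["view"])
    v,u=np.mgrid[:400,:640]
    P=np.stack([(u-K[0,2])/K[0,0]*d,(v-K[1,2])/K[1,1]*d,d],-1)
    W=(P-V[:3,3])@V[:3,:3]
    W[d<=0]=np.nan
    return im,W
E
python3 - <<'E'
from h import *
s=r.read_state();print(s)
for cam in ["top","side"]:
    im,W=cloud(cam); cv2.imwrite(f"pics/{cam}0.png",im[:,:,::-1])
    np.save(cam+"W.npy",W);np.save(cam+"I.npy",im)
    for n in ["pack","charger","deck_start","pack_home","rocker_on","blue_pack"]:
        p=r.place_of(n,cam)[:2]; print(cam,n,[(np.round(q["point"]),round(q["conf"],2)) for q in p])
E
```

```text
{'time': 0.0, 'joints': array([ 0.99391865,  0.47782382,  0.02233782,  1.55641523, -0.01155011,
        1.10926366, -0.083117  ]), 'qvel': array([ 0.00091592,  0.0011279 ,  0.00057693,  0.0005682 ,  0.00178361,
       -0.00194607, -0.00267247]), 'effort': array([ 4.30562786e-04, -5.82853460e+01,  1.53457336e+00, -2.72613394e+01,
       -5.43381216e-02,  1.70683122e-02,  1.77809211e-04]), 'ee_pos': array([ 304.7735345 , -601.78733035,  301.68091458]), 'tool_rot': array([-3.05403099e+00, -7.29208902e-01,  7.82208446e-04]), 'wrist_force': array([ 0.72234252,  0.65748271, -0.6162137 ]), 'torque': array([-0.04496846,  0.03787883,  0.0232647 ]), 'grip_width': 0.9981504376793257}
top pack [(array([ 456., -313.,    4.]), 0.81), (array([584., 197.,  28.]), 0.69)]
top charger [(array([554., 208.,  -2.]), 0.75)]
top deck_start [(array([509., 225.,  30.]), 0.97)]
top pack_home [(array([585., 199.,  30.]), 0.78), (array([ 762., -182.,    1.]), 0.27)]
top rocker_on [(array([668., 187.,  75.]), 0.64)]
top blue_pack [(array([ 650., -183.,    4.]), 0.72)]
side pack [(array([ 458., -313.,    3.]), 0.86)]
side charger [(array([550., 210.,   1.]), 0.72)]
side deck_start [(array([510., 227.,  27.]), 0.59)]
side pack_home [(array([580., 198.,  28.]), 0.96)]
side rocker_on [(array([663., 186.,  71.]), 0.54)]
side blue_pack [(array([ 648., -182.,    3.]), 0.76)]
```

View pics/top0.png

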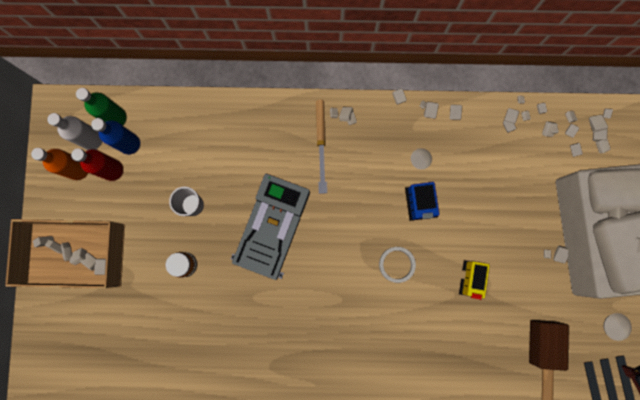

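View pics/side0.png

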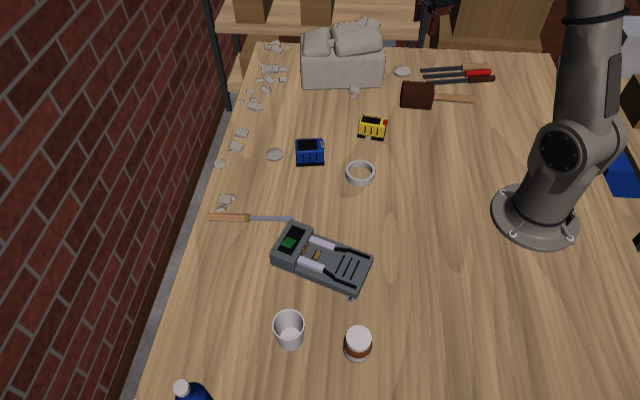

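The top view shows the pack at about (478,279) with its red tab pointing to the robot. The charger is at (270,228), yawed about -20°, with its switch housing at the far end. Next I measure the yaws.

Run:
```python
from h import *
for cam in ["top","side"]:
    im,W=cloud(cam)
    h=cv2.cvtColor(im,cv2.COLOR_RGB2HSV)
    print(cam,"cam pos",np.round(-np.array(r.get_calibration(cam)["view"])[:3,:3].T@np.array(r.get_calibration(cam)["view"])[:3,3]))
    for n,zr in [("pack",(50,66)),("charger",(45,60)),("charger",(24,34)),("charger",(36,45))]:
        m=r.masks_of(n,cam)[0]["mask"]; p=W[m]; p=p[(p[:,2]>zr[0])&(p[:,2]<zr[1])]
        if len(p)<8: print(n,zr,len(p));continue
        print(n,zr,len(p),"medz",np.median(p[:,2]).round(1),cv2.minAreaRect(p[:,:2].astype(np.float32)))
    m=r.masks_of("pack",cam)[0]["mask"]
    red=m&((h[...,0]<6)|(h[...,0]>174))&(h[...,1]>150)
    print("red",red.sum(),np.nanmean(W[red],0))
    q=np.array([r.place_of(n,cam)[0]["point"] for n in ["deck_start","pack_home","rocker_on","charger","pack"]]);print(q.round(1))
```

```text
top cam pos [ 486.   59. 1291.]
pack (50, 66) 659 medz 57.4 ((456.356201171875, -313.75775146484375), (43.920372009277344, 89.95158386230469), 81.66709899902344)
charger (45, 60) 1097 medz 55.3 ((626.9048461914062, 179.13018798828125), (120.53314208984375, 138.253173828125), 70.6463851928711)
charger (24, 34) 2477 medz 29.4 ((575.26611328125, 197.40289306640625), (120.52477264404297, 231.47296142578125), 70.39925384521484)
charger (36, 45) 570 medz 40.4 ((577.974365234375, 190.12539672851562), (100.8971939086914, 230.4767608642578), 67.1132583618164)
red 35 [ 416.68951289 -307.18453358   58.12939368]
[[ 5.109e+02  2.245e+02  2.820e+01]
 [ 5.829e+02  1.977e+02  3.090e+01]
 [ 6.659e+02  1.910e+02  7.270e+01]
 [ 5.547e+02  2.113e+02  2.000e-01]
 [ 4.592e+02 -3.124e+02  3.900e+00]]
side cam pos [519. 779. 973.]
pack (50, 66) 270 medz 57.5 ((454.11517333984375, -309.2593078613281), (48.0855598449707, 90.16010284423828), 82.07386779785156)
charger (45, 60) 930 medz 56.1 ((625.6082153320312, 182.78860473632812), (122.13594818115234, 138.45721435546875), 72.59585571289062)
charger (24, 34) 2172 medz 30.1 ((575.9813842773438, 201.3404541015625), (122.1686782836914, 239.20481872558594), 70.87567901611328)
charger (36, 45) 645 medz 40.8 ((579.028564453125, 200.53289794921875), (120.70625305175781, 228.74917602539062), 70.64059448242188)
red 22 [ 415.08001715 -302.62334145   57.56965097]
[[ 508.5  226.6   28.4]
 [ 581.3  198.1   27.3]
 [ 666.7  187.4   71. ]
 [ 549.7  209.5   -2.5]
 [ 457.4 -313.4    2.1]]
```

>>> servo_tool(offset=[[3.8,-2.7,0.7],[3.8,-2.7,0.7],[3.8,-2.7,0.7],[3.8,-2.7,0.7],[3.8,-2.7,0.7],[3.8,-2.7,0.7],[3.8,-2.7,0.7],[0,0,0],[0,0,0],[0,0,0],[0,0,0],[0,0,0]], rot=[[0,0,0],[0,0,0],[0,0,0],[0,0,0],[0,0,0],[0,0,0],[0,0,0],[0,0,0.15],[0,0,0.15],[0,0,0.15],[0,0,0.15],[0,0,0.014]], hand=[1,1,1,1,1,1,1,1,1,1,1,1], newtons=25)

```text
time: 3.0
ee_pos: [457.0, -313.3, 253.8]
tool_rot: [3.133, -0.23, 0.0]
wrist_force: [-1.3, 0.2, 0.6]
grip_width: 1.0
```

```bash
cat >> h.py <<'E'
def to(target,yaw_deg):
    """print tool-frame offset (cm, current axes) and tool-frame rotvec to tool-down pose with tool x at yaw"""
    s=r.read_state(); C=R.from_rotvec(s["tool_rot"]); y=np.radians(yaw_deg)
    T=R.from_matrix(np.array([[np.cos(y),np.sin(y),0],[np.sin(y),-np.cos(y),0],[0,0,-1.]]))
    m=C.as_matrix()
    print("t",s["time"],"pos",s["ee_pos"].round(1),"toolx yaw",np.degrees(np.arctan2(m[1,0],m[0,0])).round(2),"tilt z",m[:,2].round(4),"F",s["wrist_force"].round(1),"grip",round(s["grip_width"],3))
    print("offset cm",(C.inv().apply(np.array(target)-s["ee_pos"])/10).round(2),"rot",(C.inv()*T).as_rotvec().round(4))
E
python3 - <<'E'
from h import *
im,W=cloud("wrist"); cv2.imwrite("pics/w1.png",im[:,:,::-1])
h=cv2.cvtColor(im,cv2.COLOR_RGB2HSV)
p=r.place_of("pack","wrist")[:1];print(p)
m=r.masks_of("pack","wrist")[0]["mask"]
pp=W[m];pp=pp[(pp[:,2]>51)&(pp[:,2]<66)];print(len(pp),np.median(pp[:,2]),cv2.minAreaRect(pp[:,:2].astype(np.float32)))
pp=W[m];pp=pp[(pp[:,2]>2)&(pp[:,2]<9)];print(len(pp),np.median(pp[:,2]),cv2.minAreaRect(pp[:,:2].astype(np.float32)))
to([456,-313,100],-8.3)
E
```

```text
[{'point': [455.1, -310.5, -1.3], 'conf': 0.69}]
3751 58.06481043792425 ((456.4571838378906, -310.1204528808594), (44.07586669921875, 89.96991729736328), 81.22472381591797)
448 6.426522255858856 ((458.6988830566406, -310.3754577636719), (58.18525695800781, 87.5299301147461), 81.1234130859375)
t 3.15 pos [ 457.  -313.4  253.7] toolx yaw -8.12 tilt z [ 1.e-04 -1.e-04 -1.e+00] F [-0.1  1.  -0.1] grip 1.001
offset cm [-0.1  -0.02 15.37] rot [ 0.0001 -0.0001  0.0032]
```

View pics/w1.png

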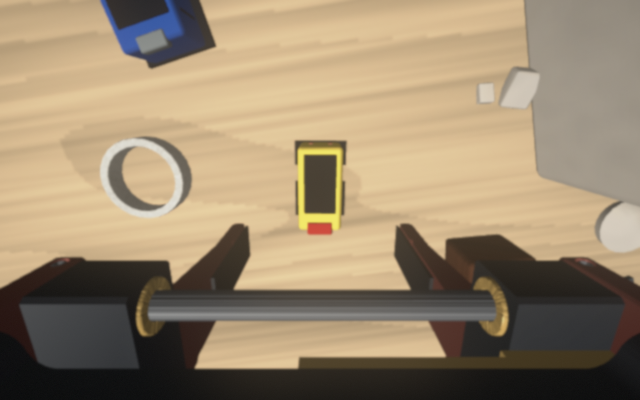

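The wrist view shows the pack at (320,188), square between the jaws with its red tab toward the robot side. I descend and grip.

>>> servo_tool(offset=[[0.12,-0.26,3.8],[0,0,3.8],[0,0,3.8],[0,0,2.5],[0,0,1.5],[0,0,0],[0,0,0],[0,0,0],[0,0,0],[0,0,0]], rot=[[0,0,0.012],[0,0,0],[0,0,0],[0,0,0],[0,0,0],[0,0,0],[0,0,0],[0,0,0],[0,0,0],[0,0,0]], hand=[1,1,1,1,1,1,-1,-1,-1,-1], newtons=40)

```text
time: 4.15
ee_pos: [459.0, -311.3, 100.7]
tool_rot: [3.131, -0.246, 0.003]
wrist_force: [0.5, -0.3, -0.2]
grip_width: 0.676
```

Run:
```python
from h import *
to([509,224,250],-19.5)
```

```text
t 4.15 pos [ 459.  -311.3  100.7] toolx yaw -9.0 tilt z [ 1.6e-03 -9.0e-04 -1.0e+00] F [ 0.5 -0.3 -0.2] grip 0.676
offset cm [ -3.4  -53.64 -14.97] rot [ 0.0004 -0.0018  0.1833]
```

>>> servo_tool(offset=[[0,0,0],[0,0,0],[0,0,0],[0,0,0],[0,0,-3],[0,0,-4],[0,0,-4],[0,0,-4]], rot=[[0,0,0],[0,0,0],[0,0,0],[0,0,0],[0,0,0],[0,0,0],[0,0,0],[0,0,0]], hand=[-1,-1,-1,-1,-1,-1,-1,-1])

```text
time: 4.95
ee_pos: [457.7, -310.5, 250.4]
tool_rot: [-3.131, 0.247, 0.003]
wrist_force: [0.2, -0.5, -3.0]
grip_width: 0.497
```

>>> servo_tool(offset=[[-0.3,-3,0],[-0.3,-4.5,0],[-0.3,-4.5,0],[-0.3,-4.5,0],[-0.3,-4.5,0],[-0.3,-4.5,0],[-0.3,-4.5,0],[-0.3,-4.5,0],[-0.3,-4.5,0],[-0.3,-4.5,0],[-0.3,-4.5,0],[-0.1,-4.5,0]], rot=[[0,0,0],[0,0,0],[0,0,0],[0,0,0],[0,0,0],[0,0,0],[0,0,0],[0,0,0],[0,0,0],[0,0,0],[0,0,0],[0,0,0]], hand=[-1,-1,-1,-1,-1,-1,-1,-1,-1,-1,-1,-1])

```text
time: 6.15
ee_pos: [506.2, 214.4, 248.9]
tool_rot: [3.131, -0.246, -0.002]
wrist_force: [1.6, -0.3, -3.2]
grip_width: 0.5
```

>>> servo_tool(offset=[[0,-1.1,0],[0,0,0],[0,0,0]], rot=[[0,0,0.09],[0,0,0.09],[0,0,0]], hand=[-1,-1,-1])

```text
time: 6.45
ee_pos: [508.1, 224.1, 248.7]
tool_rot: [3.096, -0.526, -0.002]
wrist_force: [0.3, 0.3, -3.4]
grip_width: 0.503
```

Run:
```python
from h import *
to([509,224,135],-19.5)
im,W=cloud("wrist"); cv2.imwrite("pics/w2.png",im[:,:,::-1]); np.save("w2W.npy",W)
for n in ["pack","deck_start","pack_home","rocker_on","charger"]:
    p=r.place_of(n,"wrist")[:2];print(n,[(np.round(q["point"],1),round(q["conf"],2)) for q in p])
for n,zr in [("charger",(50,60)),("charger",(25,34))]:
    ms=r.masks_of(n,"wrist")
    if not ms: print("none");continue
    pp=W[ms[0]["mask"]];pp=pp[(pp[:,2]>zr[0])&(pp[:,2]<zr[1])]
    if len(pp)>9: print(n,zr,len(pp),np.median(pp[:,2]),cv2.minAreaRect(pp[:,:2].astype(np.float32)))
ms=r.masks_of("pack","wrist")
if ms:
    pp=W[ms[0]["mask"]];z=np.nanpercentile(pp[:,2],[5,50,95]);print("pack z",z)
    q=pp[pp[:,2]>z[1]-4];print(cv2.minAreaRect(q[:,:2].astype(np.float32)))
```

```text
t 6.45 pos [508.1 224.1 248.7] toolx yaw -19.29 tilt z [-0.0017 -0.001  -1.    ] F [ 0.3  0.3 -3.4] grip 0.503
offset cm [ 0.1  -0.04 11.37] rot [0.0015 0.0013 0.0036]
pack [(array([502.1, 224. , 149.1]), 0.8)]
deck_start []
pack_home [(array([584.7, 197.7,  27.8]), 0.56)]
rocker_on []
charger [(array([550.3, 213. ,  -0. ]), 0.95)]
charger (50, 60) 5831 57.064109272307086 ((641.2242431640625, 178.02047729492188), (120.21997833251953, 47.088356018066406), 70.84181213378906)
charger (25, 34) 10097 30.801394240407287 ((547.1732177734375, 211.35340881347656), (120.09895324707031, 168.3743133544922), 70.52452850341797)
pack z [156.64830653 206.75115243 208.27070169]
((506.2366027832031, 225.02464294433594), (43.96335983276367, 90.30674743652344), 70.6517105102539)
```

View pics/w2.png

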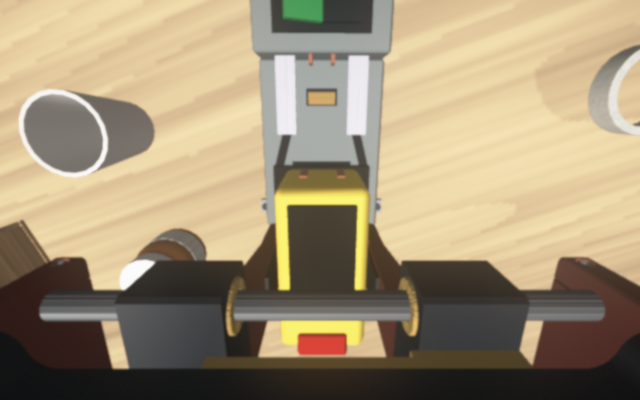

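The wrist view shows the pack held square over the deck, with the rails at (285,95) and (357,95), the catch at (320,97) and the jar and cup clear on the left. I lower it to just above the guides with a small lateral correction.

>>> servo_tool(offset=[[0.0,-0.07,3],[0,0,4],[0,0,2.5],[0,0,1.2],[0,0,0]], rot=[[0.0015,0.0013,0.003],[0,0,0],[0,0,0],[0,0,0],[0,0,0]], hand=[-1,-1,-1,-1,-1])

```text
time: 7.4
ee_pos: [508.5, 224.1, 141.4]
tool_rot: [3.096, -0.532, -0.001]
wrist_force: [-0.4, -0.7, -2.5]
grip_width: 0.502
```

```bash
cat > chk.py <<'E'
from h import *
import sys
to([509,224,130],-19.4)
im,W=cloud("wrist"); cv2.imwrite("pics/%s.png"%sys.argv[1],im[:,:,::-1])
yaw=np.radians(-19.4); ex=np.array([np.cos(yaw),np.sin(yaw)]); ey=np.array([-ex[1],ex[0]])
def rect(name,zr):
    ms=r.masks_of(name,"wrist")
    if not ms: print("none",name);return
    pp=W[ms[0]["mask"]];pp=pp[(pp[:,2]>zr[0])&(pp[:,2]<zr[1])]
    if len(pp)<20: print(name,zr,len(pp));return
    c,s,a=cv2.minAreaRect(pp[:,:2].astype(np.float32))
    print(name,zr,len(pp),"z",np.median(pp[:,2]).round(1),"rect",np.round(c,1),np.round(s,1),round(a,2),"along/lat",(ex@c).round(1),(ey@c).round(1))
rect("charger",(50,60));rect("charger",(25,34))
for a,b in [(60,75),(75,90),(90,110)]: rect("pack",(a,b))
for n in ["pack","pack_home","deck_start"]:
    for q in r.place_of(n,"wrist")[:1]: p=np.array(q["point"]); print(n,p.round(1),round(q["conf"],2),"along/lat",(ex@p[:2]).round(1),(ey@p[:2]).round(1))
E
python3 chk.py w3
```

```text
t 7.4 pos [508.5 224.1 141.4] toolx yaw -19.48 tilt z [-8.e-04 -3.e-04 -1.e+00] F [-0.4 -0.7 -2.5] grip 0.502
offset cm [ 0.05 -0.01  1.14] rot [ 0.0005  0.0007 -0.0015]
charger (50, 60) 4121 z 57.4 rect [597.3 184.5] [113.1 104.1] 87.93 along/lat 502.2 372.4
charger (25, 34) 20687 z 32.1 rect [554.  210.3] [120.3 156.2] 70.51 along/lat 452.7 382.4
pack (60, 75) 392 z 68.0 rect [549.6 211.4] [41.5  2.6] 70.27 along/lat 448.1 381.9
pack (75, 90) 578 z 82.8 rect [535.4 215.9] [48.2 33.2] 72.29 along/lat 433.2 381.5
pack (90, 110) 11965 z 100.9 rect [507.5 226.2] [44.2 90.1] 70.54 along/lat 403.5 381.9
pack [505.4 224.7  39.3] 0.83 along/lat 402.1 379.8
pack_home [585.2 199.8  29.1] 0.75 along/lat 485.6 382.8
```

View pics/w3.png

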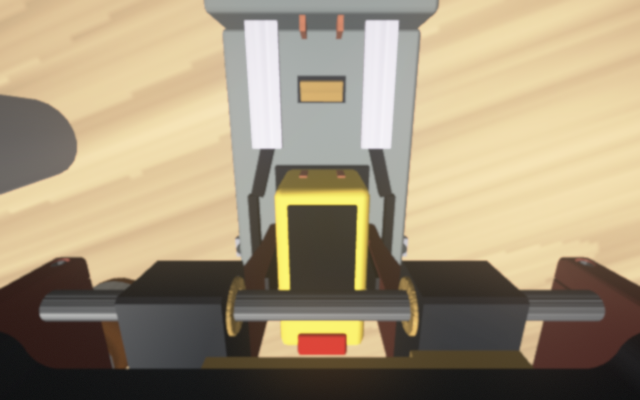

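Lateral offset is about 0.5 mm and the yaws agree within 0.1°. In the view the pack (320,250) is centred between the guides, so I set it down.

>>> servo_tool(offset=[[0,-0.05,0.6],[0,0,0.4],[0,0,0.15],[0,0,0]], rot=[[0,0,0],[0,0,0],[0,0,0],[0,0,0]], hand=[-1,-1,-1,-1])

```text
time: 8.25
ee_pos: [509.1, 224.8, 130.6]
tool_rot: [-3.096, 0.532, -0.001]
wrist_force: [1.1, -0.2, -3.0]
grip_width: 0.504
```

>>> servo_tool(offset=[[0,0,0.08],[0,0,0]], rot=[[0,0,0],[0,0,0]], hand=[-1,-1])

```text
time: 8.45
ee_pos: [509.4, 224.9, 130.3]
tool_rot: [-3.095, 0.532, -0.002]
wrist_force: [-0.6, 0.2, -2.7]
grip_width: 0.5
```

>>> servo_tool(offset=[[0,0,0.08],[0,0,0]], rot=[[0,0,0],[0,0,0]], hand=[-1,-1])

```text
time: 8.65
ee_pos: [509.5, 225.0, 130.0]
tool_rot: [-3.095, 0.532, -0.003]
wrist_force: [-0.2, -1.3, 2.6]
grip_width: 0.5
```

>>> servo_tool(offset=[[0.4,0,0],[0.4,0,0],[0.4,0,0],[0.4,0,0],[0.4,0,0],[0.4,0,0],[0.4,0,0]], rot=[[0,0,0],[0,0,0],[0,0,0],[0,0,0],[0,0,0],[0,0,0],[0,0,0]], hand=[-1,-1,-1,-1,-1,-1,-1])

```text
time: 9.35
ee_pos: [535.3, 216.4, 130.0]
tool_rot: [-3.095, 0.531, -0.001]
wrist_force: [-6.3, 1.3, 6.9]
grip_width: 0.501
```

```bash
python3 chk.py w4
```

```text
t 9.35 pos [535.3 216.4 130. ] toolx yaw -19.46 tilt z [ 6.0e-04  1.7e-03 -1.0e+00] F [-6.3  1.3  6.9] grip 0.501
offset cm [-2.73  0.16  0.  ] rot [-0.0018 -0.     -0.001 ]
charger (50, 60) 15049 z 57.0 rect [600.7 192.5] [120.4 114.3] 70.35 along/lat 502.7 381.1
charger (25, 34) 15180 z 30.7 rect [569.  203.9] [120.2 122.6] 70.43 along/lat 468.9 381.3
pack (60, 75) 1996 z 64.5 rect [649.3 174.5] [62.  6.] 70.57 along/lat 554.5 380.3
pack (75, 90) 23 z 75.6 rect [656.3 200.6] [4.6 1.8] 60.98 along/lat 552.4 407.3
pack (90, 110) 0
pack [531.7 218.6  28.2] 0.79 along/lat 428.9 382.8
pack_home [585.6 194.7  32.5] 0.56 along/lat 487.7 378.2
```

View pics/w4.png

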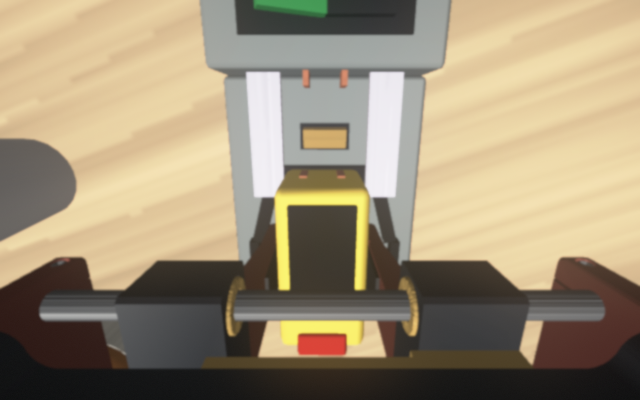

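The pack's plate has entered between the rails (black plate at (325,172), rails at (265,135) and (385,135)), and the push is an even 6 N. I keep sliding.

>>> servo_tool(offset=[[0.4,0,0],[0.4,0,0],[0.4,0,0],[0.4,0,0],[0.4,0,0],[0.4,0,0]], rot=[[0,0,0],[0,0,0],[0,0,0],[0,0,0],[0,0,0],[0,0,0]], hand=[-1,-1,-1,-1,-1,-1])

```text
time: 10.4
ee_pos: [555.0, 209.5, 130.1]
tool_rot: [-3.096, 0.528, 0.008]
wrist_force: [-17.5, 2.8, 18.3]
grip_width: 0.501
```

>>> servo_tool(offset=[[0.4,0,0],[0.4,0,0],[0.4,0,0],[0.4,0,0],[0.4,0,0],[0.3,0,0]], rot=[[0,0,0],[0,0,0],[0,0,0],[0,0,0],[0,0,0],[0,0,0]], hand=[-1,-1,-1,-1,-1,-1])

```text
time: 11.0
ee_pos: [579.6, 200.7, 130.0]
tool_rot: [-3.095, 0.531, -0.001]
wrist_force: [-6.4, 1.8, 7.9]
grip_width: 0.498
```

>>> servo_tool(offset=[[0.2,0,0],[0.2,0,0],[0,0,0]], rot=[[0,0,0],[0,0,0],[0,0,0]], hand=[-1,-1,-1])

```text
time: 11.3
ee_pos: [583.8, 199.0, 130.0]
tool_rot: [-3.095, 0.532, -0.002]
wrist_force: [-3.6, 1.5, 6.4]
grip_width: 0.5
```

>>> servo_tool(offset=[[0.2,0,0],[0,0,0]], rot=[[0,0,0],[0,0,0]], hand=[-1,-1])

```text
time: 11.5
ee_pos: [585.0, 198.7, 130.0]
tool_rot: [-3.095, 0.531, 0.0]
wrist_force: [-6.2, 2.4, 8.4]
grip_width: 0.498
```

```bash
python3 chk.py w5; python3 -c "
import cv2;im=cv2.imread('pics/w5.png');cv2.imwrite('pics/w5b.png',cv2.resize(im[0:260,180:460],(800,743))[:600])"
```

```text
t 11.5 pos [585.  198.7 130. ] toolx yaw -19.46 tilt z [ 2.0e-04  1.5e-03 -1.0e+00] F [-6.2  2.4  8.4] grip 0.498
offset cm [-8.01  0.14  0.01] rot [-0.0015  0.0003 -0.001 ]
charger (50, 60) 24674 z 56.9 rect [658.1 172.4] [120.4  71. ] 70.58 along/lat 563.5 381.2
charger (25, 34) 5025 z 30.5 rect [552.6 209.9] [120.2 145.6] 70.5 along/lat 451.6 381.5
pack (60, 75) 568 z 67.8 rect [610.1 190.9] [48.3 34.5] 70.09 along/lat 512.0 382.7
pack (75, 90) 11917 z 88.1 rect [583.1 201.2] [46.6 90.2] 70.37 along/lat 483.2 383.5
pack (90, 110) 108 z 90.1 rect [581.8 202.1] [29.4 81. ] 70.37 along/lat 481.7 383.9
pack [580.3 199.7  29.5] 0.58 along/lat 481.0 381.1
```

View pics/w5b.png

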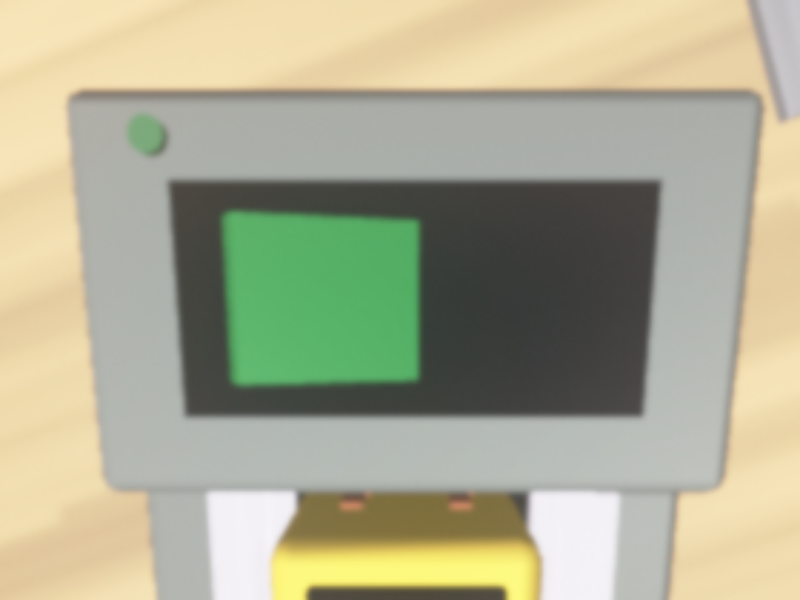

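The picture shows the pack's contacts right at the housing face, with the catch hidden beneath it. I push further until the stop is felt.

>>> servo_tool(offset=[[0.15,0,0],[0,0,0]], rot=[[0,0,0],[0,0,0]], hand=[-1,-1])

```text
time: 12.15
ee_pos: [585.2, 198.7, 130.1]
tool_rot: [-3.095, 0.53, 0.004]
wrist_force: [-10.4, 3.0, 12.3]
grip_width: 0.501
```

>>> servo_tool(offset=[[0.15,0,0],[0,0,0]], rot=[[0,0,0],[0,0,0]], hand=[-1,-1])

```text
time: 12.35
ee_pos: [585.5, 198.7, 130.1]
tool_rot: [-3.096, 0.53, 0.007]
wrist_force: [-14.5, 2.1, 16.8]
grip_width: 0.499
```

>>> servo_tool(offset=[[0.2,0,0],[0.2,0,0],[0,0,0]], rot=[[0,0,0],[0,0,0],[0,0,0]], hand=[-1,-1,-1])

```text
time: 12.65
ee_pos: [586.1, 198.6, 130.4]
tool_rot: [3.097, -0.528, -0.017]
wrist_force: [-26.7, 3.4, 27.1]
grip_width: 0.503
```

>>> servo_tool(offset=[[-0.3,0,0],[-0.3,0,0],[-0.3,0,0],[0,0,0]], rot=[[0,0,0],[0,0,0],[0,0,0],[0,0,0]], hand=[-1,-1,-1,-1])

```text
time: 13.05
ee_pos: [584.5, 198.7, 130.1]
tool_rot: [-3.094, 0.532, -0.005]
wrist_force: [-0.7, 1.1, 4.1]
grip_width: 0.498
```

>>> servo_tool(offset=[[-0.3,0,0],[0,0,0]], rot=[[0,0,0],[0,0,0]], hand=[-1,-1])

```text
time: 13.25
ee_pos: [582.3, 199.2, 130.2]
tool_rot: [-3.094, 0.533, -0.007]
wrist_force: [3.4, -0.0, 2.7]
grip_width: 0.498
```

>>> servo_tool(offset=[[-0.3,0,0],[0,0,0]], rot=[[0,0,0],[0,0,0]], hand=[-1,-1])

```text
time: 13.45
ee_pos: [581.1, 199.4, 130.4]
tool_rot: [-3.093, 0.534, -0.012]
wrist_force: [8.1, -2.1, -0.0]
grip_width: 0.496
```

It moved about 3.7 mm of slack and then held with force rising to 8 N, so it is latched. I push it back home, release and lift.

>>> servo_tool(offset=[[0.3,0,0],[0.3,0,0],[0.3,0,0],[0.2,0,0],[0,0,0],[-0.15,0,-0.05],[0,0,0]], rot=[[0,0,0],[0,0,0],[0,0,0],[0,0,0],[0,0,0],[0,0,0],[0,0,0]], hand=[-1,-1,-1,-1,-1,-1,-1])

```text
time: 14.15
ee_pos: [584.9, 198.9, 130.1]
tool_rot: [-3.096, 0.529, 0.004]
wrist_force: [-5.6, 2.5, 8.0]
grip_width: 0.499
```

>>> servo_tool(offset=[[0,0,0],[0,0,0],[0,0,0],[0,0,0],[0,0,-2],[0,0,-4],[0,0,-4],[0,0,-2],[0,0,0]], rot=[[0,0,0],[0,0,0],[0,0,0],[0,0,0],[0,0,0],[0,0,0],[0,0,0],[0,0,0],[0,0,0]], hand=[0.5,0.5,0.5,0.5,0.5,0.5,0.5,0.5,0.5])

```text
time: 15.05
ee_pos: [588.6, 197.8, 253.7]
tool_rot: [-3.092, 0.532, -0.011]
wrist_force: [-0.4, 0.0, 0.4]
grip_width: 0.749
```

```bash
python3 chk.py w6
python3 - <<'E'
from h import *
to([665,191,170],-19.4)
for c in ["wrist","top"]:
    im,W=cloud(c)
    for q in r.place_of("rocker_on",c)[:1]: print(c,np.round(q["point"],1),q["conf"])
    h=cv2.cvtColor(im,cv2.COLOR_RGB2HSV); g=(h[...,0]>45)&(h[...,0]<80)&(h[...,1]>110)&(np.nan_to_num(W[...,2])>57)&(np.nan_to_num(W[...,2])<85)&(abs(np.nan_to_num(W[...,1])-190)<60)
    p=W[g]; print(len(p), p.mean(0).round(1), p[:,2].min(), p[:,2].max(), cv2.minAreaRect(p[:,:2].astype(np.float32)))
    if c=="top": cv2.imwrite("pics/t6.png",cv2.resize(im[160:300,200:340,::-1],(600,600)))
E
```

```text
t 15.05 pos [588.6 197.8 253.7] toolx yaw -19.52 tilt z [ 0.0077  0.0032 -1.    ] F [-0.4  0.   0.4] grip 0.749
offset cm [-8.45  0.25 12.32] rot [-0.0056 -0.0062 -0.0021]
charger (50, 60) 7871 z 54.4 rect [656.6 171.8] [120.1  70.2] 70.31 along/lat 562.2 380.1
charger (25, 34) 6600 z 28.4 rect [543.9 211.9] [120.  163.3] 70.44 along/lat 442.6 380.5
pack (60, 75) 128 z 67.6 rect [623.4 185.2] [40.7  2.1] 70.59 along/lat 526.5 381.7
pack (75, 90) 4556 z 85.8 rect [581.2 200.2] [44. 90.] 70.39 along/lat 481.8 381.9
pack (90, 110) 0
pack [582.7 200.1  30. ] 0.73 along/lat 483.2 382.3
pack_home [ 488.1 -122.2    1.4] 0.6 along/lat 501.0 46.9
deck_start [510.6 223.6  26.6] 0.56 along/lat 407.3 380.5
t 15.5 pos [586.6 197.2 249.2] toolx yaw -19.49 tilt z [ 2.e-04  4.e-04 -1.e+00] F [-0.3 -0.7 -0.4] grip 0.749
offset cm [ 7.6  -2.03  7.92] rot [-0.0004 -0.0001 -0.0016]
wrist [663.3 186.8  69.9] 0.87
978 [663.3 185.8  70. ] 63.24922300380637 76.92090823753402 ((663.5220947265625, 185.9954833984375), (29.074838638305664, 24.15247344970703), 69.59837341308594)
top [666.2 189.4  72. ] 0.79
131 [664.2 178.9  66.9] 57.215345354386855 74.93905973158338 ((665.0568237304688, 182.67308044433594), (37.43948745727539, 28.766164779663086), 65.03720092773438)
```

View pics/w6.png

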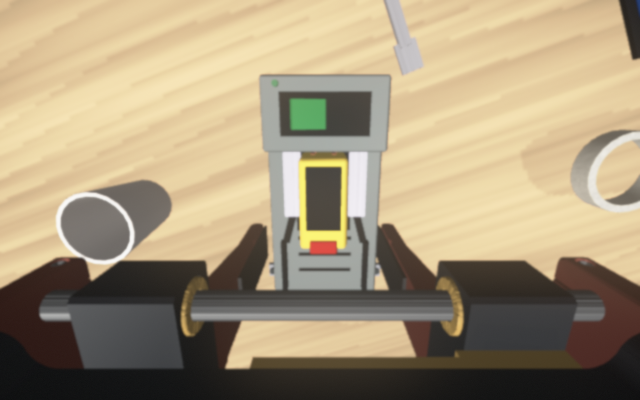

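The pack sits fully under the rails against the housing (wrist view (323,203)). The green half is at (308,113), still raised, and its outer edge is at z of about 77 mm. I move over it with the jaws shut.

>>> servo_tool(offset=[[2.5,-0.7,0],[2.5,-0.7,0],[2.6,-0.7,0],[0,0,3.5],[0,0,2.5],[0,0,1.5],[0,0,0.5],[0,0,0]], rot=[[0,0,0],[0,0,0],[0,0,0],[0,0,0],[0,0,0],[0,0,0],[0,0,0],[0,0,0]], hand=[-1,-1,-1,-1,-1,-1,-1,-1])

```text
time: 16.5
ee_pos: [665.6, 191.9, 170.2]
tool_rot: [-3.095, 0.531, -0.002]
wrist_force: [0.3, -0.3, -0.2]
grip_width: 0.062
```

>>> servo_tool(offset=[[0,0,0.5],[0,0,0.5],[0,0,0.5],[0,0,0.3],[0,0,0.2],[0,0,0]], rot=[[0,0,0],[0,0,0],[0,0,0],[0,0,0],[0,0,0],[0,0,0]], hand=[-1,-1,-1,-1,-1,-1])

```text
time: 17.1
ee_pos: [665.7, 191.9, 150.2]
tool_rot: [-3.095, 0.531, -0.002]
wrist_force: [0.3, 0.1, -0.1]
grip_width: 0.004
```

>>> servo_tool(offset=[[0,0,0.2],[0,0,0.2],[0,0,0.2],[0,0,0.1],[0,0,0]], rot=[[0,0,0],[0,0,0],[0,0,0],[0,0,0],[0,0,0]], hand=[-1,-1,-1,-1,-1])

```text
time: 17.6
ee_pos: [665.9, 192.0, 143.5]
tool_rot: [-3.095, 0.531, -0.003]
wrist_force: [0.6, 1.2, 2.8]
grip_width: 0.008
```

>>> servo_tool(offset=[[0,0,0.1],[0,0,0.1],[0,0,0]], rot=[[0,0,0],[0,0,0],[0,0,0]], hand=[-1,-1,-1])

```text
time: 17.9
ee_pos: [665.9, 192.0, 143.2]
tool_rot: [-3.095, 0.532, -0.003]
wrist_force: [-4.5, 0.1, 12.9]
grip_width: 0.002
```

The rocker reached a firm end stop with the tip at 63.2 mm and 13 N. I lift clear and check.

>>> servo_tool(offset=[[0,0,-2],[0,0,-4],[-2,0,-4],[-4,0,-2],[-4,0,0],[0,0,0],[0,0,0]], rot=[[0,0,0],[0,0,0],[0,0,0],[0,0,0],[0,0,0],[0,0,0],[0,0,0]], hand=[-1,-1,-1,-1,-1,-1,-1])

```text
time: 18.6
ee_pos: [570.6, 225.0, 261.1]
tool_rot: [-3.096, 0.53, -0.002]
wrist_force: [1.0, -0.4, 0.1]
grip_width: 0.009
```

```bash
python3 chk.py w7
python3 - <<'E'
from h import *
im,W=cloud("wrist")
h=cv2.cvtColor(im,cv2.COLOR_RGB2HSV); z=np.nan_to_num(W[...,2]); g=(h[...,0]>45)&(h[...,0]<80)&(h[...,1]>110)&(z>50)&(z<85)&(abs(np.nan_to_num(W[...,1])-190)<60)
p=W[g]; print("green z",len(p), p.mean(0).round(1), np.percentile(p[:,2],[2,50,98]).round(1))
E
```

```text
t 18.6 pos [570.6 225.  261.1] toolx yaw -19.42 tilt z [ 1.4e-03  2.0e-04 -1.0e+00] F [ 1.  -0.4  0.1] grip 0.009
offset cm [-5.79  2.15 13.1 ] rot [-0.0006 -0.0013 -0.0003]
charger (50, 60) 7962 z 56.7 rect [659.4 171.5] [120.3  69. ] 70.39 along/lat 565.0 380.7
charger (25, 34) 5279 z 30.3 rect [551.  210.3] [120.1 158. ] 70.31 along/lat 449.9 381.4
pack (60, 75) 50 z 63.3 rect [626.8 186.8] [39.1  2.8] 74.06 along/lat 529.2 384.4
pack (75, 90) 4599 z 87.9 rect [583.9 200.1] [44.3 89.5] 70.49 along/lat 484.3 382.7
pack (90, 110) 26 z 90.2 rect [583.7 202.6] [29.9 78.2] 64.09 along/lat 483.2 384.9
pack [583.  199.4  30.5] 0.76 along/lat 483.7 381.7
deck_start [511.2 225.7  26.9] 0.63 along/lat 407.2 382.7
green z 1027 [663.6 187.6  63.7] [62.1 63.7 65.2]
```

View pics/w7.png

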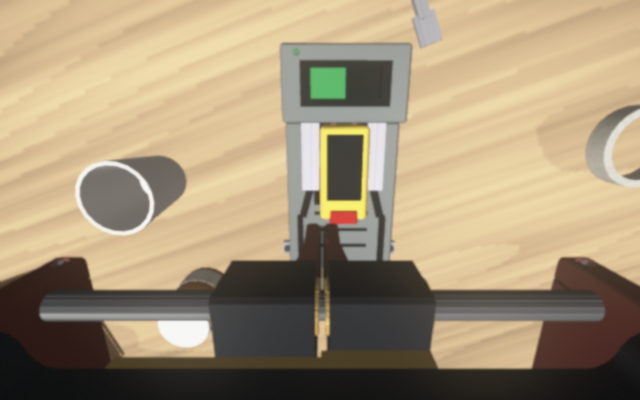

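The green half (328,83) now lies level at about 63.7 mm. The pack (344,172) is home, and the cup, jar, tape and chisel have not moved.

```bash
python3 -c "
from rig import r
print(r.job_done())"
```

```text
the job is handed in; nothing more can be done
None
```

The yellow pack is fully home on the charger and held by the catch, and the rocker switch is on. I handed the job in at about 19 s of the 53 s allowed.

- **Pack:** I set it on the open deck and slid it under the rails with the red tab trailing, until it met the stop at about 27 N of push. Pulling back, it had about 4 mm of play, then resisted with force rising to 8 N. I took that to mean the catch had snapped up. I then pushed it back home before letting go. The last wrist view puts its leading end about 1 mm from the stop.
- **Rocker:** I pressed the green half down with the closed fingertips to a firm end stop, with the tips at 63 mm. After I lifted away, the green half stayed level at about 63.7 mm (63 mm expected).
- **Bench:** The gripper ended clear above the charger. The cup, jar, tape and chisel looked undisturbed in the last view; the blue pack and stone flake were not in it, though the arm never went near them.

The catch itself could not be seen under the pack, so the latching rests on the pull test. The camera readings along the slide differed by 2–3 mm between views, so I relied on the contact forces for the final position. The `pack_home` network's last hit, with the pack in the charger, was clearly wrong (about 330 mm away), and I ignored it.

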